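# Press two cover buttons home with a ratchet clamp, then release it

## Robot

A 6-joint arm with a two-finger parallel gripper is mounted at the origin on the work surface. World frame = base frame: x ahead of the robot, y to its left, z up, the work surface at z = 0. Lengths are in m, angles in rad, forces in N, time in s.
With the tool pointing down it reaches from about 0.35 to 0.775 m from the base axis. Payload 7.3 kg.
Tool frame: the origin (TCP) lies on the centre line of the jaws, within the pads' length; the fingertips stand 17 mm ahead of it and the grasp point (between the pads) lies 2 mm behind it (robot.tcp_to_tips is the distance from the TCP to the fingertips, in m); z points along the fingers, y is the line along which they close (so a half turn about z gives the same grasp; the last joint's range is limited). The gripper opens to 92 mm and grips with 3 to 60 N. Pads are 19 mm wide; open, the fingers measure 130 mm over their backs; the gripper's body (75 mm by 190 mm) begins 47 mm behind the grasp point.
Start: joints at [-0.146, 0.342, 1.524, -0, 1.275, -0.146], TCP at [0.525, 0, 0.244] pointing down, gripper open.
Joint ranges: [-2.53, 2.53], [-0.77, 2.02], [0.04, 2.7], [-1, 4.14], [0.28, 2.66], [-3.11, 3.11]. Speed limits (rad/s): [2.57, 2.57, 3.14, 3.14, 3.14, 3.14].

## Interface

Orientations are given as [roll, pitch, yaw] about the fixed x, y, z axes, in that order (R = Rz(yaw) Ry(pitch) Rx(roll)).
In Python, from cell import robot gives the robot as it stands. The module is installed in compiled form; this text tells all that it offers.
- The arm moves only by the tool carry_out, never from a script. Its argument "commands" is a list of rows, each a list of 3 entries, a list of its own where there are three numbers: the shift along the tool's x, y, z in m, then the turn about the tool's z in rad, then the opening, from 0 (shut) to 1 (fully open). In form: [[[dx, dy, dz], yaw, claw], ...]. A call has 1 to 20 rows; each row shifts and turns the commanded pose from where the row before left it, along the tool's axes as they then stand; what a row does not reach is not made up. A row lasts 1/8 s, in which the tool goes at most 62.5 mm and 10.7 degrees, less where a joint would pass 70% of its speed; a pose out of reach is approached as far as the arm can. A call is refused whole if a number of a shift passes 0.0625 or a number of a turn 0.188, either way. A call with a gripper value outside its range is refused whole. The fingers move at their own pace and stop on an object; "newtons" is the grip in N (left out, the last holds). Time passes only in rows, so rows that do not move let the fingers close. It gives the time, the measured TCP pose, the force, the opening and the grip force at its end, in the units of the state.
- robot.observe(): the state, without advancing time (a new reading comes with each control period).
- robot.read_camera(name): name is "scene" or "side" or "wrist"; returns a dict with "pixels" (420x560x3 uint8, red, green, blue), "fx", "fy", "cx", "cy" (pixels), "view" (4x4, takes a point from world to camera coordinates); the wrist camera has in their place "T_tool_cam" (4x4, takes a point from camera to tool coordinates, whose origin is the TCP and whose axes are the flange's). Camera axes: x right, y up, looking along -z (the intrinsics and any distortion apply to the point x, -y, -z); pixel columns grow to the right and rows downward; lengths in m; the calibration is good to about 2 mm. A picture is of the moment at which its call begins: read the wrist's pose just before it. There is no depth.
- robot.hand_in(): hands the job in; it is judged then, once.
Trained networks look in a picture, given as the dict that the camera call returned (one of the last four; its "shot" number tells which), for a name from the list of things; names that differ only in an ending like _2 or _b are one class to them, and where a whole thing is asked for, a point or a joint stands for the part that bears it (a point fixed in the world has none). Each returns a list of dicts, best first, with "p" (0 to 1); they miss things now and then, are a little off and sometimes report something else, mostly with a low value. They report only what shows in the picture. A call takes as long as a camera call.
- robot.find_in(picture, name): "at" ([column, row] in pixels, amid what is visible of it).
- robot.tip_of(picture, name): "at" ([column, row] in pixels: a listed point, or the origin of a listed thing).
The state is a dict: "time": time; "qpos": joint angles; "qvel": joint speeds; "joint_efforts": joint torques, N m; "tool_pos": TCP position; "tool_rot": TCP orientation; "contact_force": force on the tool from outside, world axes, zero at the start; "torque": the same for the moment, N m; "opening": finger opening in m; "grip_force": force on a finger pad.
Only numpy, scipy, OpenCV 4.12 (cv2) and the standard library are available. Lean on these libraries where they do the work, as an engineer would, in place of code of your own. Each camera call takes 0.05 s, during which the arm holds its last target. There are 200 camera calls.

## Task

Press both wooden cover buttons fully home in the table leg with the ratchet clamp: squeeze its two handles together, with no more than 35 N on either handle, until both caps sit tight on the leg and the ratchet holds the clamp shut on its own, and let go. Then free the ratchet by pressing the thumb pad of the longer handle gently down, no further than it takes (never more than 5 mm), so that the clamp springs fully open, and take the hand away. Do not touch the leg or its buttons, and leave the tools and wood lying around where they are.

Things in the scene. Friction and masses are not known exactly. Their poses are not given: they have to be found in the camera images.
- jig: Plywood board 260 x 140 x 16 mm screwed to the bench, with a steel ratchet clamp (black handles) and the leg on it. Origin on the bench (z = 0) below the clamp's pivot; x runs from the pivot along the leg, the handles run to -x (towards the robot), y left, z up. Board from x -45 to +215 mm. Below the handles there is only the bench.
- pivot (a point): Fixed pivot pin, in the clamp's mid plane, 50 mm above the bench; pin head top at 63 mm. The two halves cross here like scissors; each turns on its own about the vertical, against its own opening spring (2.5 to 4 N at the handle).
- grip_l (a point): Where to hold the left handle: centre of its black bar, 105 mm from the pivot, 50 mm above the bench. Bar 11 mm wide, 14 mm tall, straight from 68 to 146 mm from the pivot. Clamp open: 27.5 mm left of the jig's x axis, 66 mm over the outsides of both handles; buttons home: about 12 to 16 mm off the axis.
- grip_r (a point): The same point on the right handle (same bar), 27.5 mm right of the axis when open. Driving the buttons takes 12 to 20 N on each handle, squeezed at the two grip points along the jig's y; 22 to 28 N is a good squeeze. Off-centre, the handles are loaded unequally (a side force on the hand) and one button may stay proud: shift the hand the way that force pushes it until it is small.
- rack (a point): Middle of the toothed steel rack, fixed on the left handle 135 mm from the pivot: a strip 12 mm wide, 46 mm long, 59 to 68 mm above the bench, that passes over the top of the right handle as the clamp closes. A spring pawl on top of the right handle catches in its teeth from below.
- thumb_pad (a point): Centre of the top of the thumb pad, a flat black 28 x 28 mm square ending the longer, right handle, 170 mm from the pivot, 57 mm above the bench. The handle is springy downwards: about 3.5 N per mm after 2 N. At 2 to 4 mm (6 to 14 N) the pawl leaves the teeth and the handles spring open, left first, right at the latest when the pad is let go. Over 5 mm is too far.
- half_l (a joint): Closing angle of the left handle and its jaw, rad: 0 = fully open, more = more closed, end stop 0.185. With the buttons home about 0.11 to 0.16. The first ratchet tooth catches when half_l + half_r is about 0.21, four more follow every 0.037; one tooth caught does not yet mean that the buttons are home.
- half_r (a joint): Closing angle of the right handle and its jaw, rad, likewise.
- spring_handle (a joint): Downward bend of the right handle, rad: 0 = straight; 0.01 rad is 1.3 mm at the thumb pad.
- button_l (a joint): Gap under the cap of the left button, m: 0 = home, starts at 4 to 7 mm. It stays where it is pushed (tight fit, about 14 N) and stops hard at 0.
- button_r (a joint): Gap under the cap of the right button, m, likewise.
- cap_l (a point): Crown of the domed cap (22 mm wide, 5 mm thick) of the left button, on the leg's left side between the jaws, 60 to 74 mm beyond the pivot and 50 mm above the bench. The right handle's jaw presses it.
- cap_r (a point): Crown of the cap of the right button, on the leg's right side, likewise; pressed by the left handle's jaw.
- leg: Table leg, square pale timber 40 x 40 x 155 mm, fixed on the jig along its x axis; origin on its underside below the buttons, 30 mm above the bench; its top is 70 mm above the bench, its end 22 mm nearer to the pivot than the buttons.
- block_plane: Bystander: small steel and blue plane, 160 x 50 x 45 mm, origin under its centre. Leave it alone.
- chisel: Bystander: chisel with a wooden handle, 230 x 26 x 24 mm, along its x axis; origin on the underside, between handle and blade. Leave it alone.
- offcut: Bystander: stepped wood offcut, 118 x 50 x 34 mm, origin under its thick part. Leave it alone.

How it is judged:
By the outcome, as a careful person would: the job done as asked, in the order asked, and still so for the second after the job is handed in, with the robot touching nothing.
It also fails if it takes over 61 s, if anything falls off the work surface, if the arm or the gripper's body presses on something with over 40 N, if the wrist force passes 120 N, or if a joint passes its speed limit or range.

## Working session

There is one attempt and no reset: what is moved stays moved. The work goes in short steps, Python scripts to look and compute and a tool call to move; the robot and the scene stay as the last step left them, time stands still between calls to the robot, and variables do not carry over. Pictures are saved under pics/ and viewed, at most 11 in all, crops included, and the job is handed in when it is done.

Besides the shell and the picture viewer there is one more tool, called by a JSON object that holds its "api" and its "payload", one argument or row to a line. carry_out: Moves the arm, as the interface text tells. Its arguments: {"type":"object","properties":{"commands":{"type":"array"},"newtons":{"type":"number"}},"required":["commands"]}

```bash
mkdir -p pics; cat > h.py <<'E'
import numpy as np, cv2
from cell import robot
from scipy.spatial.transform import Rotation as R
def ray(pic,px,st=None):
    d=np.array([(px[0]-pic['cx'])/pic['fx'],-(px[1]-pic['cy'])/pic['fy'],-1.])
    if 'view' in pic:
        T=np.linalg.inv(np.array(pic['view']))
    else:
        W=np.eye(4); W[:3,:3]=R.from_euler('xyz',st['tool_rot']).as_matrix(); W[:3,3]=st['tool_pos']
        T=W@np.array(pic['T_tool_cam'])
    return T[:3,3],T[:3,:3]@d
def at_z(pic,px,z,st=None):
    o,d=ray(pic,px,st); return o+d*(z-o[2])/d[2]
Z=dict(pivot=.063,grip_l=.057,grip_r=.057,rack=.068,thumb_pad=.057,cap_l=.05,cap_r=.05,leg=.03,jig=0.,block_plane=0,chisel=0,offcut=0)
def save(pic,n): cv2.imwrite(f'pics/{n}.png',cv2.cvtColor(np.asarray(pic['pixels']),cv2.COLOR_RGB2BGR))
def look(cam,names,n=None):
    st=robot.observe(); p=robot.read_camera(cam)
    if n: save(p,n)
    for k in names:
        for r in robot.tip_of(p,k)[:2]:
            print(cam,k,round(r['p'],2),np.round(r['at']),np.round(at_z(p,r['at'],Z[k],st),4))
E
python3 - <<'E'
from h import *
s=robot.observe(); print(s)
print(robot.read_camera('wrist')['T_tool_cam'])
for c in('scene','wrist'): look(c,list(Z),c+'0')
look('side',['pivot','grip_l','grip_r','rack','thumb_pad'])
print(robot.observe()['time'])
E
```

```text
{'time': 0.0, 'qpos': array([-1.45980860e-01,  3.42745223e-01,  1.52498897e+00, -4.25023152e-06,
        1.27542609e+00, -1.45987724e-01]), 'qvel': array([-0.0007603 ,  0.00120211, -0.00022347, -0.00102616,  0.00101715,
        0.00063423]), 'joint_efforts': array([ 7.61924657e-04, -4.31245601e+01, -2.44219762e+01,  7.17750052e-02,
        5.59406646e-02, -1.04314388e-04]), 'tool_pos': array([5.24623198e-01, 8.64694736e-05, 2.43043066e-01]), 'tool_rot': array([-3.14004111e+00, -2.24020953e-04,  1.57080426e+00]), 'contact_force': array([0.01423763, 0.29596724, 0.03620094]), 'torque': array([-0.04734249, -0.00589599, -0.00970976]), 'grip_force': 0.0, 'opening': 0.09180812969534484}
[[-5.91868225e-04  9.59313360e-01  2.82342923e-01  7.52466503e-02]
 [ 9.99999734e-01  6.88216749e-04 -2.42072491e-04  4.00382927e-04]
 [-4.26536503e-04  2.82342705e-01 -9.59313512e-01 -1.40158465e-01]
 [ 0.00000000e+00  0.00000000e+00  0.00000000e+00  1.00000000e+00]]
scene pivot 0.7 [212. 232.] [ 0.6978 -0.0245  0.063 ]
scene grip_l 0.92 [250. 196.] [ 0.5842 -0.0051  0.057 ]
scene grip_l 0.7 [226. 190.] [ 0
[... 1456 characters left out ...]
0.8 [464. 216.] [ 0.7588 -0.0309  0.03  ]
wrist jig 0.62 [395. 211.] [ 0.6826 -0.0321  0.    ]
wrist block_plane 0.68 [461.  48.] [0.7386 0.1654 0.    ]
wrist offcut 0.85 [308.  44.] [0.5595 0.1695 0.    ]
wrist offcut 0.32 [394. 208.] [ 0.6806 -0.0287  0.    ]
side pivot 0.94 [265. 191.] [ 0.6815 -0.0106  0.063 ]
side grip_l 0.75 [298. 211.] [0.5823 0.0024 0.057 ]
side grip_l 0.73 [310. 198.] [ 0.576  -0.0516  0.057 ]
side grip_r 0.75 [298. 211.] [0.5823 0.0024 0.057 ]
side grip_r 0.73 [310. 198.] [ 0.576  -0.0516  0.057 ]
side rack 0.75 [313. 210.] [ 0.5493 -0.0089  0.068 ]
side thumb_pad 0.95 [336. 205.] [ 0.5116 -0.0617  0.057 ]
side thumb_pad 0.37 [202. 246.] [0.7136 0.2062 0.057 ]
1.65
```

View pics/wrist0.png

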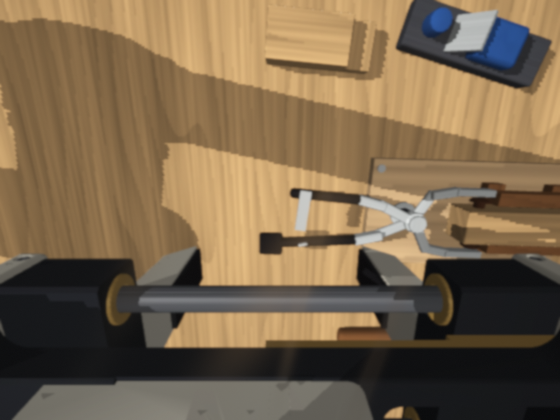

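View pics/scene0.png

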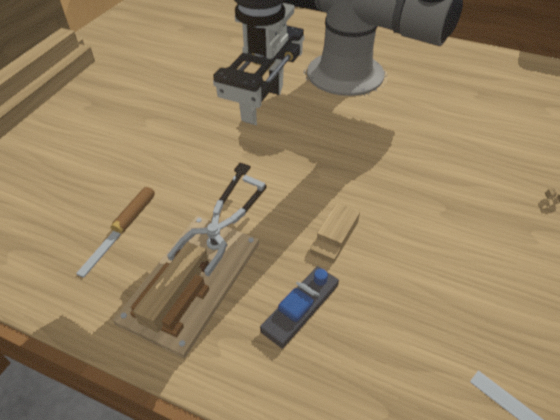

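The wrist view shows the clamp: pivot at about (415,222), handles running left and the pad at (270,243). Its axis is close to world x, and the network points agree. In the scene view the area above the clamp is clear. I'll turn the hand 90° so it closes along jig y, and move over the grip points.

{"api": "carry_out", "payload": {
  "commands": [
    [[-0.012,0.026,0.02],-0.18,1],
    [[0,0,0.02],-0.18,1],
    [[0,0,0.02],-0.18,1],
    [[0,0,0.02],-0.18,1],
    [[0,0,0],-0.18,1],
    [[0,0,0],-0.18,1],
    [[0,0,0],-0.18,1],
    [[0,0,0],-0.18,1],
    [[0,0,0],-0.13,1],
    [[0,0,0],0,1],
    [[0,0,0],0,1]
  ],
  "newtons": 10
}}

```text
time: 3.02
tool_pos: [0.551, -0.012, 0.1637]
tool_rot: [3.142, 0.0, 3.138]
contact_force: [0.1, 0.2, 0.2]
opening: 0.0922
grip_force: 0.0
```

```bash
python3 - <<'E'
from h import *
look('wrist',['pivot','grip_l','rack','thumb_pad','leg','cap_l'],'w1')
s=robot.observe();print(s['time'],s['tool_pos'],s['tool_rot'],s['qpos'])
E
```

```text
wrist pivot 0.92 [261. 342.] [ 0.6762 -0.0312  0.063 ]
wrist grip_l 0.93 [232. 246.] [ 0.5775 -0.0554  0.057 ]
wrist grip_l 0.71 [288. 248.] [ 0.5793 -0.0047  0.057 ]
wrist rack 0.67 [277. 216.] [ 0.546  -0.0152  0.068 ]
wrist thumb_pad 0.72 [224. 176.] [ 0.5137 -0.0598  0.057 ]
3.375 [ 0.55103882 -0.012016    0.16377197] [-3.14156119e+00  1.42781761e-04  3.14031458e+00] [-1.60860048e-01  4.64203387e-01  1.56813064e+00 -9.35619689e-06
  1.10911266e+00 -1.73037413e+00]
```

View pics/w1.png

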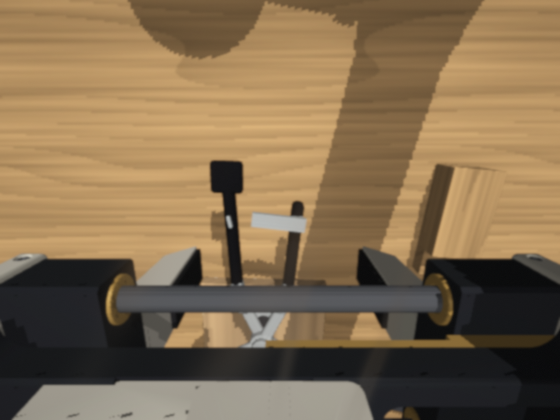

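The picture shows the handles nearly symmetric about image vertical, so the jig yaw is about 0. The pad is at (227,176), the rack at (277,222) and the grips at (232,246) and (288,248). I'll move above the grip midpoint and look closer.

{"api": "carry_out", "payload": {
  "commands": [
    [[-0.0125,-0.0075,0.02],0,1],
    [[-0.0125,-0.0075,0.02],0,1],
    [[0,0,0],0,1],
    [[0,0,0],0,1]
  ]
}}

```text
time: 3.88
tool_pos: [0.5759, -0.0268, 0.1243]
tool_rot: [3.142, 0.0, 3.141]
contact_force: [-0.2, 0.4, 1.3]
opening: 0.092
grip_force: 0.0
```

```bash
python3 - <<'E'
from h import *
look('wrist',['grip_l','rack','thumb_pad','pivot'],'w2')
look('side',['grip_l','pivot','rack','thumb_pad'],'s2')
s=robot.observe();print(s['time'],s['tool_pos'],s['tool_rot'])
E
```

```text
wrist grip_l 0.97 [309. 238.] [ 0.5792 -0.0055  0.057 ]
wrist grip_l 0.84 [240. 234.] [ 0.5759 -0.0571  0.057 ]
wrist rack 0.86 [298. 201.] [ 0.548  -0.0153  0.068 ]
wrist thumb_pad 0.58 [235. 151.] [ 0.5151 -0.0586  0.057 ]
wrist pivot 0.73 [274. 346.] [ 0.6728 -0.0322  0.063 ]
side grip_l 0.69 [298. 209.] [ 0.584  -0.0024  0.057 ]
side grip_l 0.5 [309. 199.] [ 0.5764 -0.0473  0.057 ]
side pivot 0.7 [308. 198.] [ 0.5788 -0.0423  0.063 ]
side pivot 0.6 [262. 191.] [ 0.6864 -0.0081  0.063 ]
side rack 0.56 [312. 212.] [ 0.5467 -0.0009  0.068 ]
side thumb_pad 0.55 [334. 207.] [ 0.5131 -0.0521  0.057 ]
4.375 [ 0.57602511 -0.02696341  0.12393607] [-3.14153453e+00  3.58700145e-04  3.14083051e+00]
```

View pics/w2.png

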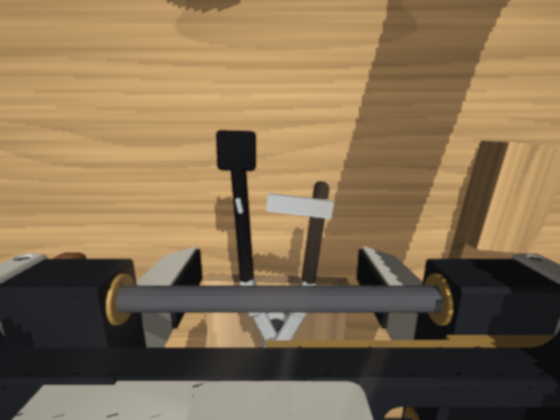

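The handles sit at columns 240 and 309, with mid 274.5 against finger centre 281. The hand is therefore about 4 mm too far left. I'll shift by -4 mm in y, descend with about 13 mm clearance on each side, and squeeze lightly first.

{"api": "carry_out", "payload": {
  "commands": [
    [[-0.002,-0.0045,0.016],0,1],
    [[0,0,0.03],0,1],
    [[0,0,0.02],0,1],
    [[0,0,0.01],0,1],
    [[0,0,0],0,0.6],
    [[0,0,0],0,0.6],
    [[0,0,0],0,0.6],
    [[0,0,0],0,0.6]
  ],
  "newtons": 10
}}

```text
time: 5.38
tool_pos: [0.577, -0.0294, 0.0481]
tool_rot: [3.138, -0.002, 3.14]
contact_force: [-4.2, 12.0, 3.7]
opening: 0.0572
grip_force: 8.4
```

```bash
python3 - <<'E'
from h import *
s=robot.observe();print({k:np.round(s[k],4) for k in s})
E
```

```text
{'time': np.float64(5.375), 'qpos': array([-0.185 ,  0.6542,  1.5989,  0.0036,  0.8911, -1.7568]), 'qvel': array([ 0.0074, -0.0022,  0.0024,  0.0037,  0.0036,  0.0023]), 'joint_efforts': array([ -6.9992, -51.3439, -21.3457,  -2.7359,  -1.8838,  -0.0948]), 'tool_pos': array([ 0.577 , -0.0294,  0.0481]), 'tool_rot': array([ 3.1383e+00, -2.1000e-03,  3.1403e+00]), 'contact_force': array([-4.1937, 12.0409,  3.7295]), 'torque': array([ 1.9697,  0.5269, -0.0529]), 'grip_force': np.float64(8.4428), 'opening': np.float64(0.0572)}
```

{"api": "carry_out", "payload": {
  "commands": [
    [[0,0.003,0],0,0.6],
    [[0,0,0],0,0.6],
    [[0,0,0],0,0.6]
  ]
}}

```text
time: 5.75
tool_pos: [0.5769, -0.0282, 0.0481]
tool_rot: [3.141, -0.002, 3.14]
contact_force: [-5.5, 1.9, 2.9]
opening: 0.0554
grip_force: 10.0
```

{"api": "carry_out", "payload": {
  "commands": [
    [[0,0.0005,0],0,0.5],
    [[0,0,0],0,0.5],
    [[0,0,0],0,0.5],
    [[0,0,0],0,0.5]
  ],
  "newtons": 22
}}

```text
time: 6.25
tool_pos: [0.5759, -0.0281, 0.0481]
tool_rot: [3.142, -0.004, 3.141]
contact_force: [-9.5, -1.3, 6.5]
opening: 0.0461
grip_force: 19.3
```

{"api": "carry_out", "payload": {
  "commands": [
    [[0.002,0,0],0,0.3],
    [[0,0,0],0,0.3],
    [[0,0,0],0,0.3],
    [[0,0,0],0,0.3]
  ],
  "newtons": 22
}}

```text
time: 6.75
tool_pos: [0.5751, -0.0276, 0.0481]
tool_rot: [3.141, -0.002, 3.141]
contact_force: [-6.8, 2.1, 4.4]
opening: 0.0377
grip_force: 22.2
```

{"api": "carry_out", "payload": {
  "commands": [
    [[0.0015,0.0007,0],0,0.2],
    [[0,0,0],0,0.2],
    [[0,0,0],0,0.2],
    [[0,0,0],0,0.2],
    [[0,0,0],0,0.2],
    [[0,0,0],0,0.2]
  ],
  "newtons": 26
}}

```text
time: 7.5
tool_pos: [0.5749, -0.0272, 0.0481]
tool_rot: [3.141, 0.001, 3.141]
contact_force: [-1.2, 3.2, 4.9]
opening: 0.0358
grip_force: 26.1
```

```bash
python3 - <<'E'
from h import *
for c in('wrist','side','scene'):
    p=robot.read_camera(c); save(p,c+'3')
    for k in('cap_l',): print(c,robot.find_in(p,k)[:3])
ims=[cv2.imread(f'pics/{c}3.png') for c in('side','scene')]
a=cv2.resize(ims[0][140:280,150:340],(760,560)[:2]) if 0 else cv2.resize(ims[0][150:250,190:340],(750,500),interpolation=cv2.INTER_CUBIC)
cv2.imwrite('pics/side3c.png',a)
E
```

```text
wrist [{'at': [549.2, 226.7], 'p': 0.31}]
side [{'at': [259.4, 194.9], 'p': 0.46}]
scene []
```

View pics/side3c.png

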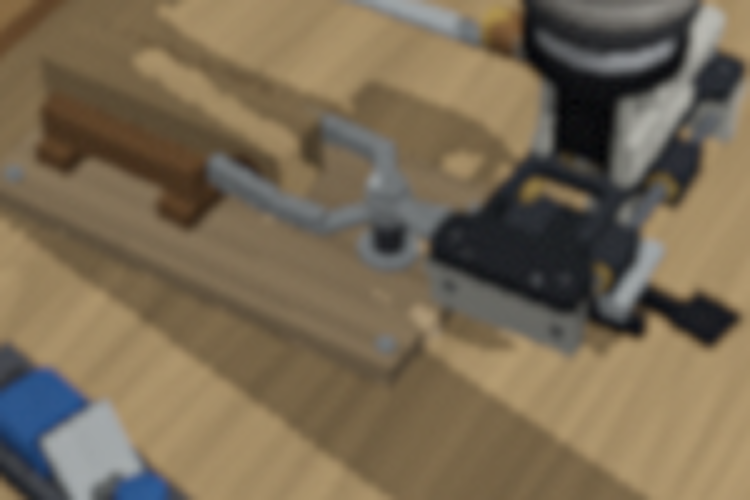

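The jaws are down on the caps and the opening is 35.8 mm, a mean closing angle of about 0.144. I'll check that it is stiff by centring a little more and pressing slightly harder.

{"api": "carry_out", "payload": {
  "commands": [
    [[0,0.001,0],0,0.2],
    [[0,0,0],0,0.2],
    [[0,0,0],0,0.2],
    [[0,0,0],0,0.2]
  ],
  "newtons": 28
}}

```text
time: 8.3
tool_pos: [0.5748, -0.027, 0.048]
tool_rot: [-3.141, 0.001, 3.141]
contact_force: [-1.2, -0.5, 4.8]
opening: 0.0355
grip_force: 28.2
```

{"api": "carry_out", "payload": {
  "commands": [
    [[0,0.0005,0],0,0.2],
    [[0,0,0],0,0.2],
    [[0,0,0],0,0.2],
    [[0,0,0],0,0.2],
    [[0,0,0],0,0.2],
    [[0,0,0],0,0.2]
  ],
  "newtons": 28
}}

```text
time: 9.05
tool_pos: [0.5748, -0.0269, 0.048]
tool_rot: [-3.14, 0.001, 3.141]
contact_force: [-1.9, -1.5, 5.2]
opening: 0.0353
grip_force: 28.2
```

Both sides are stiff: a 1.5 mm commanded shift moved the hand only 0.3 mm. I'll hold briefly and let go.

{"api": "carry_out", "payload": {
  "commands": [
    [[0,0,0],0,0.2],
    [[0,0,0],0,0.2],
    [[0,0,0],0,0.2],
    [[0,0,0],0,0.2],
    [[0,0,0],0,0.2],
    [[0,0,0],0,0.2]
  ]
}}

```text
time: 9.8
tool_pos: [0.5748, -0.027, 0.048]
tool_rot: [-3.14, 0.001, 3.141]
contact_force: [-1.7, -1.9, 5.0]
opening: 0.0352
grip_force: 28.2
```

{"api": "carry_out", "payload": {
  "commands": [
    [[0,0,0],0,0.5],
    [[0,0,0],0,0.8],
    [[0,0,0],0,0.9],
    [[0,0,0],0,0.9],
    [[0,0,0],0,0.9],
    [[0,0,-0.02],0,0.9],
    [[0,0,-0.03],0,0.9],
    [[0,0,-0.05],0,0.9],
    [[0,0,0],0,0.9],
    [[0,0,0],0,0.9]
  ]
}}

```text
time: 11.05
tool_pos: [0.5742, -0.0257, 0.1474]
tool_rot: [3.142, -0.0, 3.141]
contact_force: [0.1, 0.7, 0.2]
opening: 0.0828
grip_force: 0.0
```

```bash
python3 - <<'E'
from h import *
look('wrist',['grip_l','rack','thumb_pad','pivot'],'w4')
s=robot.observe();print(s['time'],s['tool_pos'])
a=cv2.imread('pics/w4.png')
p=robot.read_camera('side');save(p,'s4');p=robot.read_camera('scene');save(p,'c4')
b=cv2.resize(cv2.imread('pics/s4.png')[160:240,190:350],(400,200),interpolation=cv2.INTER_CUBIC)
c=cv2.resize(cv2.imread('pics/c4.png')[150:310,120:280],(200,200),interpolation=cv2.INTER_CUBIC)
cv2.imwrite('pics/m4.png',np.vstack([cv2.resize(a,(533,400)),np.hstack([b,c])[:,:533]]))
E
```

```text
wrist grip_l 0.77 [293. 227.] [ 0.5765 -0.0154  0.057 ]
wrist grip_l 0.63 [260. 226.] [ 0.576  -0.0428  0.057 ]
wrist rack 0.56 [270. 198.] [ 0.5495 -0.0337  0.068 ]
wrist thumb_pad 0.56 [268. 150.] [ 0.5142 -0.0355  0.057 ]
wrist pivot 0.8 [275. 334.] [ 0.6775 -0.0309  0.063 ]
11.3 [ 0.57403903 -0.02573063  0.14663809]
```

View pics/m4.png

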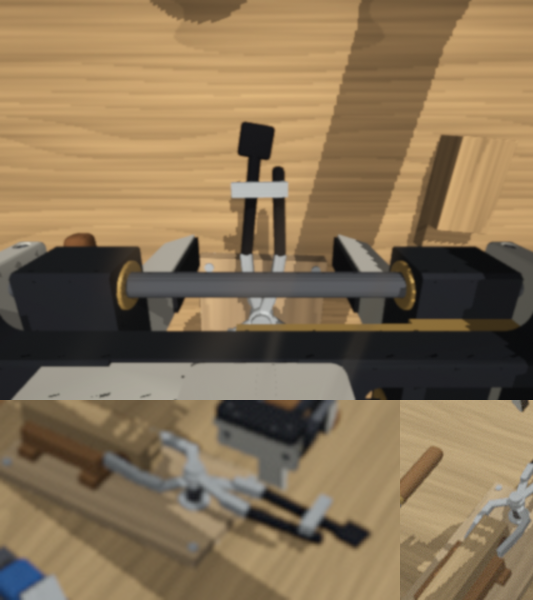

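The clamp stays shut after release: the handles are close together and the rack is over the right handle. I'll check the caps from above before freeing it.

{"api": "carry_out", "payload": {
  "commands": [
    [[-0.03,0,-0.03],0,0.9],
    [[-0.045,0,-0.02],0,0.9],
    [[-0.045,0,0],0,0.9],
    [[-0.05,0,0],0,0.9],
    [[0,0,0],0,0.5],
    [[0,0,0],0,0.2]
  ]
}}

```text
time: 12.15
tool_pos: [0.7437, -0.0258, 0.1966]
tool_rot: [3.141, -0.002, 3.141]
contact_force: [-0.0, 0.2, -0.2]
opening: 0.0669
grip_force: 0.0
```

```bash
python3 - <<'E'
from h import *
look('wrist',['cap_l','leg','pivot'],'w5')
s=robot.observe();print(s['time'],s['tool_pos'])
a=cv2.imread('pics/w5.png')[60:260,180:400]
cv2.imwrite('pics/w5c.png',cv2.resize(a,(660,600),interpolation=cv2.INTER_CUBIC))
E
```

```text
wrist cap_l 0.46 [248. 220.] [ 0.7581 -0.0592  0.05  ]
wrist leg 0.66 [271. 217.] [ 0.7607 -0.0353  0.03  ]
wrist leg 0.46 [440. 194.] [0.7354 0.1447 0.03  ]
wrist pivot 0.58 [274. 149.] [ 0.6856 -0.0314  0.063 ]
12.35 [ 0.74380857 -0.02592936  0.1991394 ]
```

View pics/w5c.png

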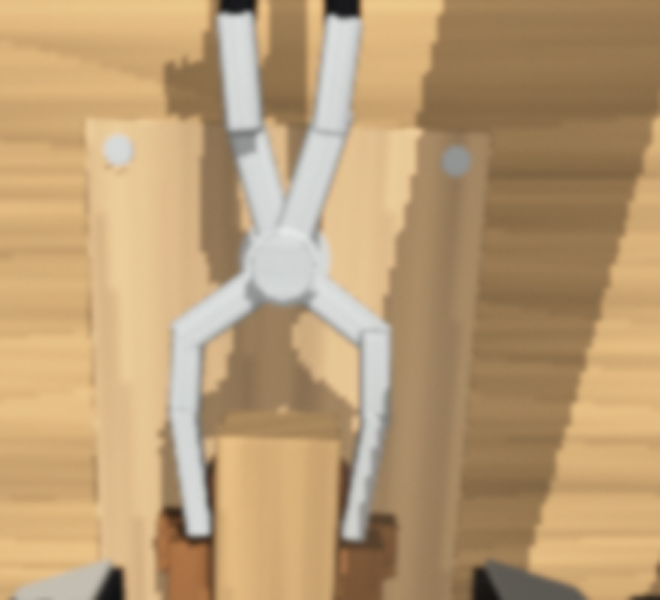

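The two jaws hug the leg about evenly. I'll take one closer look to rule out a proud cap.

{"api": "carry_out", "payload": {
  "commands": [
    [[-0.011,-0.003,0.03],0,1],
    [[-0.011,-0.002,0.025],0,1],
    [[0,0,0],0,1],
    [[0,0,0],0,1]
  ]
}}

```text
time: 12.85
tool_pos: [0.7665, -0.0309, 0.1446]
tool_rot: [-3.141, 0.002, 3.141]
contact_force: [0.1, -0.5, 1.1]
opening: 0.087
grip_force: 0.0
```

```bash
python3 - <<'E'
from h import *
s=robot.observe();p=robot.read_camera('wrist');save(p,'w6')
print(s['time'],s['tool_pos'])
from h import ray
T=np.eye(4);T[:3,:3]=R.from_euler('xyz',s['tool_rot']).as_matrix();T[:3,3]=s['tool_pos']
M=np.linalg.inv(T@np.array(p['T_tool_cam']))
def proj(w):
    c=M@np.r_[w,1];return p['cx']+p['fx']*c[0]/-c[2],p['cy']-p['fy']*c[1]/-c[2]
for x in(.735,.755):
  for z in(.07,.05):
    print(x,z,[np.round(proj([x,-.031+y,z])) for y in(-.025,-.02,.02,.025)])
a=cv2.imread('pics/w6.png')[110:260,180:380]
cv2.imwrite('pics/w6c.png',cv2.resize(a,(800,600),interpolation=cv2.INTER_CUBIC))
E
```

```text
12.85 [ 0.76651568 -0.03094926  0.14461383]
0.735 0.07 [array([247., 190.]), array([254., 190.]), array([307., 190.]), array([314., 190.])]
0.735 0.05 [array([250., 185.]), array([256., 185.]), array([305., 185.]), array([311., 185.])]
0.755 0.07 [array([248., 216.]), array([254., 216.]), array([307., 216.]), array([313., 216.])]
0.755 0.05 [array([250., 209.]), array([256., 209.]), array([305., 209.]), array([311., 209.])]
```

View pics/w6c.png

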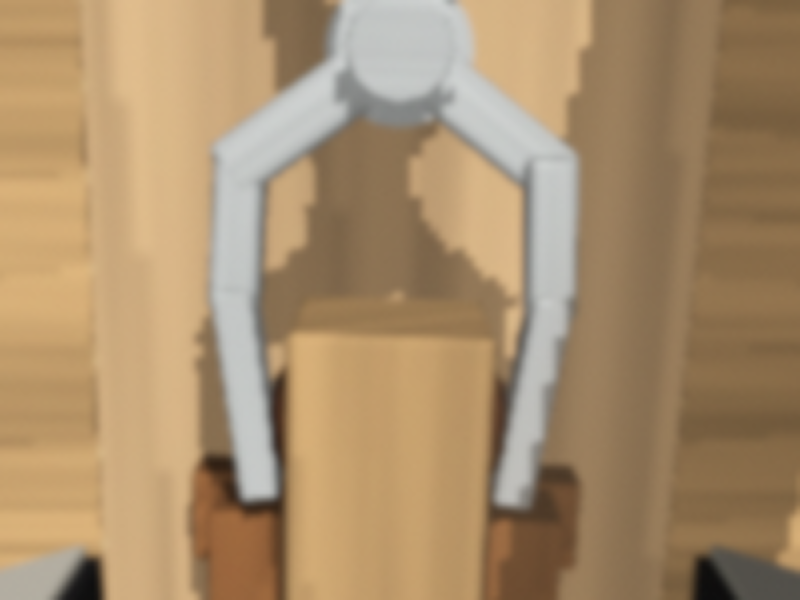

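In the close view both jaws sit the same small distance from the leg (gaps 278–285 left, 490–495 right), with thin cap rims against the wood on both sides. Both buttons are home. Next I'll close the fingers and move above the thumb pad.

{"api": "carry_out", "payload": {
  "commands": [
    [[0.03,0,-0.01],0,0.5],
    [[0.05,-0.001,0],0,0],
    [[0.05,-0.001,0],0,0],
    [[0.05,-0.001,0],0,0],
    [[0.05,-0.001,0],0,0],
    [[0.023,0,0],0,0],
    [[0,0,0.02],0,0],
    [[0,0,0.02],0,0],
    [[0,0,0],0,0],
    [[0,0,0],0,0]
  ],
  "newtons": 10
}}

```text
time: 14.15
tool_pos: [0.5142, -0.0349, 0.1142]
tool_rot: [-3.141, 0.003, 3.141]
contact_force: [0.0, -0.5, 0.5]
opening: 0.0008
grip_force: 0.0
```

```bash
python3 - <<'E'
from h import *
look('wrist',['thumb_pad','rack'],'w7')
look('side',['thumb_pad','rack'],'s7')
s=robot.observe();print(s['time'],s['tool_pos'],s['opening'],s['contact_force'])
a=cv2.imread('pics/w7.png');b=cv2.resize(cv2.imread('pics/s7.png')[150:240,260:380],(240,180))
m=cv2.resize(a,(560,420)); m[:180,:240]=b
cv2.imwrite('pics/m7.png',m)
E
```

```text
wrist thumb_pad 0.79 [280. 236.] [ 0.5125 -0.0353  0.057 ]
side rack 0.93 [315. 203.] [ 0.5538 -0.0334  0.068 ]
14.45 [ 0.51373764 -0.0347902   0.11318265] 0.00041030927680749737 [-0.31428499 -0.14079527 -0.64920168]
```

View pics/m7.png

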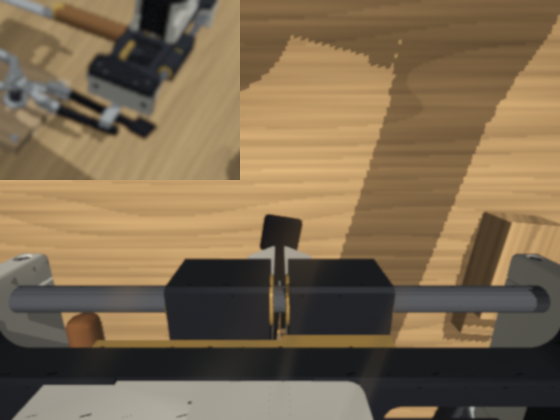

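The pad is directly below the closed fingers, at (281,235). I'll descend to just above it, then in small steps.

{"api": "carry_out", "payload": {
  "commands": [
    [[0,0,0.02],0,0],
    [[0,0,0.013],0,0],
    [[0,0,0],0,0],
    [[0,0,0],0,0]
  ]
}}

```text
time: 14.95
tool_pos: [0.5138, -0.0348, 0.0801]
tool_rot: [-3.141, 0.001, 3.141]
contact_force: [-0.0, -0.2, -0.1]
opening: 0.0005
grip_force: 0.0
```

{"api": "carry_out", "payload": {
  "commands": [
    [[0,0,0.002],0,0],
    [[0,0,0.002],0,0],
    [[0,0,0],0,0],
    [[0,0,0],0,0]
  ]
}}

```text
time: 15.45
tool_pos: [0.5136, -0.0348, 0.0758]
tool_rot: [-3.142, 0.0, 3.141]
contact_force: [0.6, 0.0, 0.5]
opening: 0.0007
grip_force: 0.0
```

{"api": "carry_out", "payload": {
  "commands": [
    [[0,0,0.001],0,0],
    [[0,0,0],0,0],
    [[0,0,0],0,0]
  ]
}}

```text
time: 15.82
tool_pos: [0.5135, -0.0348, 0.0747]
tool_rot: [-3.142, 0.0, 3.141]
contact_force: [-0.8, 0.1, -0.6]
opening: 0.0001
grip_force: 0.0
```

{"api": "carry_out", "payload": {
  "commands": [
    [[0,0,0.001],0,0],
    [[0,0,0],0,0],
    [[0,0,0],0,0]
  ]
}}

```text
time: 16.2
tool_pos: [0.5136, -0.0348, 0.0739]
tool_rot: [-3.142, 0.0, 3.141]
contact_force: [-1.0, -0.4, 2.4]
opening: 0.0004
grip_force: 0.8
```

{"api": "carry_out", "payload": {
  "commands": [
    [[0,0,0.001],0,0],
    [[0,0,0],0,0],
    [[0,0,0],0,0]
  ]
}}

```text
time: 16.58
tool_pos: [0.5136, -0.0348, 0.073]
tool_rot: [-3.141, 0.0, 3.141]
contact_force: [-1.4, 0.0, 5.4]
opening: 0.0005
grip_force: 2.5
```

{"api": "carry_out", "payload": {
  "commands": [
    [[0,0,0.0007],0,0],
    [[0,0,0],0,0],
    [[0,0,0],0,0]
  ]
}}

```text
time: 16.95
tool_pos: [0.5136, -0.0348, 0.0726]
tool_rot: [-3.141, 0.001, 3.141]
contact_force: [-2.1, 0.3, 7.6]
opening: 0.0006
grip_force: 3.9
```

{"api": "carry_out", "payload": {
  "commands": [
    [[0,0,0.0006],0,0],
    [[0,0,0],0,0],
    [[0,0,0],0,0]
  ]
}}

```text
time: 17.32
tool_pos: [0.5136, -0.0348, 0.0722]
tool_rot: [-3.141, 0.001, 3.141]
contact_force: [-3.0, 0.3, 9.7]
opening: 0.0006
grip_force: 5.0
```

```bash
cat > chk.py <<'E'
from h import *
look('side',['grip_l','rack'])
p=np.asarray(robot.read_camera('side')['pixels']).astype(int)
q=cv2.cvtColor(cv2.imread('pics/s7.png'),cv2.COLOR_BGR2RGB).astype(int)
d=abs(p-q).sum(2)[190:235,270:330]; print('changed px',(d>120).sum(), robot.observe()['contact_force'])
E
python3 chk.py
```

```text
side grip_l 0.87 [300. 207.] [ 0.5839 -0.0131  0.057 ]
side grip_l 0.71 [286. 158.] [ 0.7021 -0.1599  0.057 ]
side rack 0.92 [316. 205.] [ 0.5495 -0.0289  0.068 ]
side rack 0.61 [300. 206.] [ 0.5814 -0.0038  0.068 ]
changed px 459 [-2.03103683  0.96879548 10.51555889]
```

{"api": "carry_out", "payload": {
  "commands": [
    [[0,0,0.0005],0,0],
    [[0,0,0],0,0],
    [[0,0,0],0,0]
  ]
}}

```text
time: 17.9
tool_pos: [0.5136, -0.0348, 0.0719]
tool_rot: [-3.141, 0.001, 3.141]
contact_force: [-3.2, 0.2, 12.1]
opening: -0.0002
grip_force: 5.9
```

```bash
python3 chk.py
```

```text
side grip_l 0.88 [302. 208.] [ 0.5781 -0.013   0.057 ]
side grip_l 0.58 [308. 201.] [ 0.5767 -0.0402  0.057 ]
side rack 0.63 [314. 205.] [ 0.5522 -0.0246  0.068 ]
changed px 462 [-3.75584339  1.22244791 12.38874166]
```

{"api": "carry_out", "payload": {
  "commands": [
    [[0,0,0.0005],0,0],
    [[0,0,0],0,0],
    [[0,0,0],0,0]
  ]
}}

```text
time: 18.48
tool_pos: [0.5138, -0.0353, 0.0711]
tool_rot: [-3.141, 0.001, 3.141]
contact_force: [-1.0, -1.3, 7.8]
opening: 0.0006
grip_force: 3.9
```

```bash
python3 chk.py; python3 -c "
from h import *
save(robot.read_camera('side'),'s8'); cv2.imwrite('pics/s8c.png',np.hstack([cv2.resize(cv2.imread(f'pics/{n}.png')[170:240,260:360],(400,280),interpolation=cv2.INTER_CUBIC) for n in('s7','s8')]))"
```

```text
side grip_l 0.89 [300. 211.] [ 0.5789 -0.0008  0.057 ]
side grip_l 0.69 [305. 203.] [ 0.5803 -0.0312  0.057 ]
side rack 0.97 [313. 209.] [ 0.5489 -0.0114  0.068 ]
changed px 704 [-2.19085667 -2.07149327  7.45895059]
```

View pics/s8c.png

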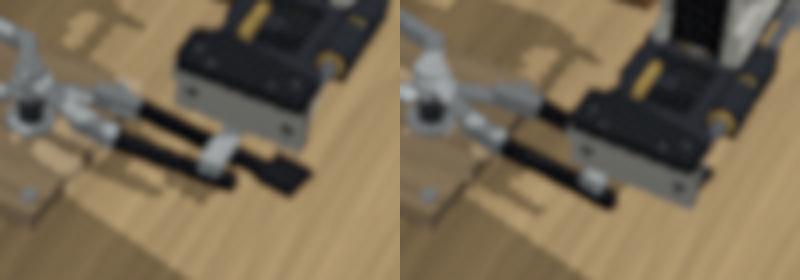

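The force dropped from 12 to 8 N and the left handle has sprung out (rack now at (313,209)), so the pawl has released. I'll lift straight up and away.

{"api": "carry_out", "payload": {
  "commands": [
    [[0,0,-0.004],0,0],
    [[0,0,-0.01],0,0],
    [[0,0,-0.03],0,0],
    [[0.0,0,-0.04],0,0],
    [[0,0,-0.04],0,0],
    [[0,0,0],0,0],
    [[0,0,0],0,0]
  ]
}}

```text
time: 19.6
tool_pos: [0.513, -0.0345, 0.1939]
tool_rot: [3.141, -0.001, 3.141]
contact_force: [0.3, -0.2, -0.5]
opening: 0.0009
grip_force: 0.0
```

```bash
python3 - <<'E'
from h import *
look('wrist',['grip_l','rack','thumb_pad','pivot'],'w9')
look('side',['grip_l','rack','thumb_pad'],'s9')
look('scene',['chisel','offcut','block_plane'],'c9')
a=cv2.resize(cv2.imread('pics/w9.png'),(480,360))
b=cv2.resize(cv2.imread('pics/s9.png')[150:250,190:350],(320,200),interpolation=cv2.INTER_CUBIC)
m=np.zeros((360,800,3),np.uint8);m[:,:480]=a;m[:200,480:]=b;cv2.imwrite('pics/m9.png',m)
E
```

```text
wrist grip_l 0.84 [312. 269.] [ 0.5779 -0.0013  0.057 ]
wrist rack 0.87 [300. 246.] [ 0.5471 -0.0148  0.068 ]
wrist thumb_pad 0.89 [255. 210.] [ 0.5138 -0.0588  0.057 ]
wrist pivot 0.62 [282. 347.] [ 0.67  -0.032  0.063]
wrist pivot 0.18 [425. 359.] [0.6867 0.1292 0.063 ]
side grip_l 0.87 [306. 197.] [ 0.5861 -0.0518  0.057 ]
side grip_l 0.74 [296. 212.] [0.5846 0.0072 0.057 ]
side rack 0.6 [311. 209.] [ 0.5535 -0.009   0.068 ]
side thumb_pad 0.87 [335. 206.] [ 0.5132 -0.0583  0.057 ]
scene chisel 0.87 [120. 232.] [ 0.7278 -0.2234  0.    ]
scene chisel 0.17 [251. 181.] [ 0.4938 -0.0504  0.    ]
scene offcut 0.61 [337. 232.] [0.554  0.1686 0.    ]
scene block_plane 0.83 [299. 308.] [0.7443 0.1646 0.    ]
```

View pics/m9.png

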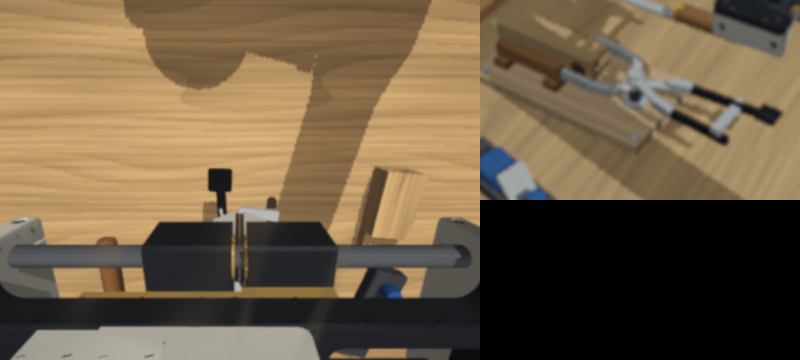

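The clamp is fully open again: the pad is at (.514,-.059) and the rack at (.547,-.015), matching the start. The tools are undisturbed and the hand is clear.

```bash
python3 -c "
from cell import robot
print(robot.hand_in())"
```

```text
the job is handed in; nothing more can be done
None
```

I pressed both buttons home, the ratchet held the clamp shut on its own, and a gentle press on the thumb pad then sprang it fully open; I handed the job in at about 20 s with the hand clear (peak squeeze about 28 N, pad pressed about 3 mm).

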